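# Press a box end home in a trigger clamp, then release it

## Robot

A 6-joint arm with a two-finger parallel gripper is mounted at the origin on the work surface. World frame = base frame: x ahead of the robot, y to its left, z up, the work surface at z = 0. Lengths are in mm, angles in rad, forces in N, time in s.
With the tool pointing down it reaches from about 350 to 875 mm from the base axis. Payload 4.2 kg.
Tool frame: the origin (TCP) lies on the mounting face of the last link; the fingertips stand 173 mm ahead of it and the grasp point (between the pads) lies 155 mm ahead of it; z points along the fingers, y is the direction in which the jaws open and shut (so a half turn about z gives the same grasp; the last joint's range is limited). The gripper opens to 85 mm and grips with 20 to 120 N. Pads are 22 mm wide; open, the fingers measure 114 mm over their backs; the gripper's body (76 mm by 85 mm) begins 54 mm behind the grasp point. The pads swing forward as they close: fully open they stand 13 mm farther back than shut.
Start: joints at [-0.934, 0.385, 0.008, 0, -1.194, -0.259], TCP at [230.562, -580.897, 404.712] pointing down, gripper open.
Joint ranges: [-3.14, 3.14], [-1.21, 2.06], [-1.07, 1.41], [-3.16, 2.05], [-2.99, -0.16], [-3.1, 3.1]. Speed limits (rad/s): [2.79, 2.79, 3.14, 3.14, 3.14, 3.14].

## Interface

Orientations are given as a unit quaternion [x, y, z, w].
In Python, from bench import arm gives the robot as it stands. The module is installed in compiled form; this text tells all that it offers.
- The arm moves only by the tool play_rows, never from a script. Its argument "moves" is a list of rows, each a list of 3 entries, a list of its own where there are three numbers: the shift along the world's x, y, z in units of 30 cm (1.0 is 30 cm), then the turn about the world's z in units of 30 degrees (1.0 is 30 degrees), then the gripper's target within -1 to 1 (shut at 1, half-way at 0, fully open at -1). In form: [[[x, y, z], turn, jaw], ...]. A call has 1 to 12 rows; each row is the pose to reach, as a shift and turn from the pose measured when the call began; what a row does not reach only later rows make up. A row lasts 1/8 s, in which the tool goes at most 62.5 mm and 10.7 degrees, less where a joint would pass 70% of its speed; a pose out of reach is approached as far as the arm can. A call with a number of a shift or a turn outside -1 to 1 is refused whole. A call with a gripper value outside its range is refused whole. The fingers move at their own pace and stop on an object; the grip force is fixed at half the most. Time passes only in rows, so rows that repeat a pose let the fingers close. It gives the time, the measured TCP pose, the force and the opening at its end, in the units of the state.
- arm.read_state(): the state, without advancing time (a new reading comes with each control period).
- arm.get_image(name): name is "scene" or "top" or "wrist"; returns a dict with "pixels" (384x512x3 uint8, red, green, blue), "vfov" (degrees; the focal length in pixels is half the picture's height over the tangent of half this angle, whatever the lens; pixels are square), "cx", "cy" (the principal point, pixels), "xyz" and "rotation" of the camera in the world. Camera axes: x right, y up, looking along -z (the intrinsics and any distortion apply to the point x, -y, -z); pixel columns grow to the right and rows downward; lengths in mm; the calibration is good to about 2 mm. A picture is of the moment at which its call begins. There is no depth.
- arm.job_done(): hands the job in, once; it reports no verdict.
Trained networks look in a picture, given as the dict that the camera call returned (one of the last four; its "shot" number tells which), for a name from the list of things; names that differ only in an ending like _2 or _b are one class to them, and where a whole thing is asked for, a point or a joint stands for the part that bears it (a point fixed in the world has none). Each returns a list of dicts, best first, with "conf" (0 to 1); they miss things now and then, are a little off and sometimes report something else, mostly with a low value. They report only what shows in the picture. A call takes as long as a camera call.
- arm.look_for(name, picture): "centre" ([x, y, z] in mm, in world coordinates, good to about 4 mm: the middle of the surface that is visible of it).
The state is a dict: "clock": time; "joints": joint angles; "joint_vel": joint speeds; "joint_efforts": joint torques, N m; "position": TCP position; "ee_rot": TCP orientation; "contact_force": force on the tool from outside, world axes, zero at the start; "wrist_torque": the same for the moment, N m; "gripper_width": finger opening in mm.
Only numpy, scipy, OpenCV 4.12 (cv2) and the standard library are available. Lean on these libraries where they do the work, as an engineer would, in place of code of your own. Each camera call takes 0.05 s, during which the arm holds its last target.

## Task

The end panel of the little wooden box in the bench clamp has sprung off its dowels. Pump the clamp's orange trigger until the jaw has pressed the panel fully home and the trigger goes firm, and squeeze no harder than that: let only the clamp press on the box, and do not crush the wood. Then press the red release lever and slide the jaw all the way back to its stop, leaving the box standing in its place and the goods around it undisturbed.

Things in the scene. Friction and masses are not known exactly. Their poses are not given: they have to be found in the camera images.
- clamp_head: Moving head of a ratchet bar clamp fixed lengthwise over a plywood board: black housing (87 x 34 mm) round a level steel bar, jaw hanging down, handle, trigger and release lever standing up. Origin on the bar's middle line at its teeth, 110 mm above the work surface; housing from 40 mm behind it to 47 mm in front, top 10 mm above. x: along the bar, closing direction; z up. Slides only along x.
- jaw_slide (a joint): How far the head with its jaw has slid forward (closing) along the bar, m: 0 is fully back against the steel stop collar. Starts at 5 to 17 mm; with the box's panel fully home the jaw stands at 39 to 40 mm. A pawl on the bar's teeth (4 mm apart) stops all sliding back until the release lever is pressed.
- trigger_front (a point): On the orange trigger's front face (towards the fixed jaw); trigger out: 28 mm in front of and 75 mm above the head's origin. Upright bar 10 mm thick, 22 mm wide, from 40 to 98 mm above that origin, on a cross pin 90 mm below this point. Pushed or squeezed back (against x, towards the handle) it swings 30 mm to its end stop; each full stroke drives the head 4 mm forward. A spring of 1 to 3 N brings it out again; the jaw stays.
- trigger_squeeze (a joint): Angle of the trigger, rad: 0 is out, 0.34 fully squeezed to its end stop (0.33 to 0.36 under load). A free stroke takes up to 13 N at the trigger's upper end, pressing the panel along up to 18 N. Once the panel is home the trigger goes firm at 0.15 to 0.3, short of its end stop: 20 to 25 N on it there presses the joint as it should be, above 28 N the wood may be crushed.
- handle_middle (a point): In the dark upright handle behind the trigger, 75 mm above the head's origin and 29 mm behind it: 20 mm thick along x, 26 mm wide, leaning back a little, its top 102 mm above the origin. Handle and released trigger together measure 68 mm along x here. The handle is part of the head.
- lever_tab (a point): Point on the front face of the red release lever's tab: 54 mm in front of and 43 mm above the head's origin. Tab 24 mm wide, 7 mm thick, from 18 to 50 mm above that origin; pivot 42 mm below this point. Pressed back (against x, towards the trigger; up to 6 N; 12 mm in all) it lifts the pawl; pushed on the same way, still pressed, the head slides back with 2 to 6 N to the stop collar. Let go, it springs out.
- release_press (a joint): Angle of the release lever, rad: below 0.12 when let go (it clicks up and down as the teeth pass), 0.28 fully pressed. The pawl is clear of the teeth above about 0.13.
- jaw_pad (a point): Middle of the face of the moving jaw's black rubber pad (44 mm wide, 40 mm high), 70 mm in front of the head's origin and 62 mm below it.
- fixed_pad (a point): Middle of the face of the fixed jaw's pad (same size, same height), at the far end of the bar. Axes as the head's.
- box: Loose wooden box (about 0.4 kg) on the 18 mm board between the jaws, under the bar: 130 mm long without its panel, 110 mm wide, 60 mm high, open on top. Origin: middle of its lower edge at the open end, where the panel belongs; x along the box to its far end wall, which stands 2 to 8 mm short of the fixed pad. The panel is part of it.
- panel_gap (a joint): Gap in m between the box and its darker end panel (15 mm thick, 110 by 60 mm), which slides on tight dowels at the side of the moving jaw: 6 to 11 mm at the start, 0 when fully home. It takes 12 N of the jaw to move and stays where it is left.
- shaker: White and blue ceramic house-shaped shaker, 36 x 34 x 60 mm, origin under its centre. Leave alone.
- tin_box: Cream and red tin box, 124 x 79 x 55 mm, origin under its centre. Leave alone.
- canister: Cream canister with a red lid, 80 mm across and 146 mm high, origin under its centre. Leave alone.
- brush: Wooden brush lying on its bristles, 150 x 48 x 39 mm, origin under its centre. Leave alone.

How it is judged (in metres and radians):
On the way:
1. the clamp, with its trigger squeezed, holds the panel pressed home (gap under 1.5 mm, jaw on it with more than 32 N) (value of joint panel_gap below 0.0015 m and value of joint trigger_squeeze above 0.04 rad and contact force between clamp_head and box above 32 N), for 0.1 s.
At the end, for the whole second after the job is handed in: The panel is home (gap under 1.5 mm), the clamp's head is slid back to within 4 mm of its stop with the trigger out, and the box stands upright and still within 20 mm of where it began (value of joint panel_gap below 0.0015 m and value of joint jaw_slide below 0.004 m and value of joint trigger_squeeze below 0.04 rad and distance of box from where it was at the start of the episode below 0.02 m and angle between box's own z axis and vertical below 0.05 rad and linear speed of box below 0.01 m/s); the robot touches nothing.
It fails at once if the jaw presses the box with more than 78 N (the wood is crushed) (contact force between clamp_head and box above 78 N).
It fails at once if the hand itself pushes on the box with more than 4 N (contact force between any of the fingers, the arm and box above 4 N).
It fails at once if goods standing round the board are moved by more than 15 mm (distance of any of shaker, tin_box, canister, brush from where it was at the start of the episode above 0.015 m).
It also fails if it takes over 58 s, if anything falls off the work surface, if the arm or the gripper's body presses on something with over 40 N, if the wrist force passes 120 N, or if a joint passes its speed limit or range.

## Working session

There is one attempt and no reset: what is moved stays moved. The work goes in short steps, Python scripts to look and compute and a tool call to move; the robot and the scene stay as the last step left them, time stands still between calls to the robot, and variables do not carry over. Pictures are saved under pics/ and viewed, and the job is handed in when it is done.

Besides the shell and the picture viewer there is one more tool, called after "Emit:" by a JSON object that holds its "api" and its "payload", one argument or row to a line. play_rows: Moves the arm, as the interface text tells. Shifts and turns lie within -1 to 1; 1 stands for 30 cm of shift or 30 degrees of turn. Its arguments: {"type":"object","properties":{"moves":{"type":"array"}},"required":["moves"]}

```bash
mkdir -p pics
cat > h.py <<'E'
from bench import arm
import numpy as np, cv2
def snap(n,f=None):
    p=arm.get_image(n)
    if f: cv2.imwrite('pics/'+f,cv2.cvtColor(p['pixels'],cv2.COLOR_RGB2BGR))
    return p
E
python3 - <<'E'
from h import *
s=arm.read_state(); print(s)
for n in('scene','top','wrist'):
    p=snap(n,n+'0.png'); print(n,{k:v for k,v in p.items() if k!='pixels'})
    for t in ('clamp_head','trigger_front','handle_middle','lever_tab','jaw_pad','fixed_pad','box','shaker','tin_box','canister','brush'):
        print(t,[(np.round(r['centre']),round(r['conf'],2)) for r in arm.look_for(t,p)][:2])
E
```

```text
{'clock': 0.0, 'joints': array([-9.34418350e-01,  3.85568964e-01,  6.62789232e-03, -5.09200649e-04,
       -1.19400827e+00, -2.58609962e-01]), 'joint_vel': array([-2.92267972e-04,  1.53681935e-04, -1.44798828e-05,  1.88131120e-04,
       -2.23621415e-03,  2.38159394e-03]), 'joint_efforts': array([ 2.12891227e-04, -3.92284119e+01,  1.88400006e+01,  4.18620363e+00,
       -4.73305423e-03,  9.27970234e-06]), 'position': array([ 230.4942118 , -580.72498205,  403.61297395]), 'ee_rot': array([-1.87670493e-01,  9.82231425e-01,  1.07290290e-03, -2.52473834e-04]), 'contact_force': array([ 0.12733364, -0.12883465,  0.08637788]), 'wrist_torque': array([0.02023606, 0.02072403, 0.00556347]), 'gripper_width': 84.99393632896215}
scene {'vfov': 49.6885669367462, 'cx': 261.12848561445304, 'cy': 186.80299663004084, 'xyz': array([1133.41879397,  628.65280279,  607.18817195]), 'rotation': array([0.21429298, 0.43014677, 0.78368377, 0.39356324]), 'shot': 1}
clamp_head [(array([521., -42., 137.]), 0.88)]
trigger_front [(array([521., -38., 172.]), 0.49)]
handle_middle [(array([520., -47., 133.]), 0.7)]
leve
[... 770 characters left out ...]
array([518., -15., 160.]), 0.48)]
jaw_pad [(array([505., -40., 122.]), 0.81)]
fixed_pad [(array([512.,  -9.,  18.]), 0.61)]
box [(array([535.,  95.,  26.]), 0.65)]
shaker [(array([660.,  33.,  48.]), 0.53)]
tin_box [(array([700., 176.,  59.]), 0.65)]
canister [(array([509., -43., 117.]), 0.6)]
brush [(array([390., 146.,  35.]), 0.73)]
wrist {'vfov': 62.78315297512637, 'cx': 253.35818697596625, 'cy': 187.5077199936869, 'xyz': array([ 167.86773235, -604.99308333,  374.41741984]), 'rotation': array([-0.07527685, -0.10963407,  0.820137  ,  0.55649715]), 'shot': 3}
clamp_head []
trigger_front []
handle_middle []
lever_tab []
jaw_pad []
fixed_pad []
box []
shaker []
tin_box []
canister []
brush []
```

View pics/scene0.png

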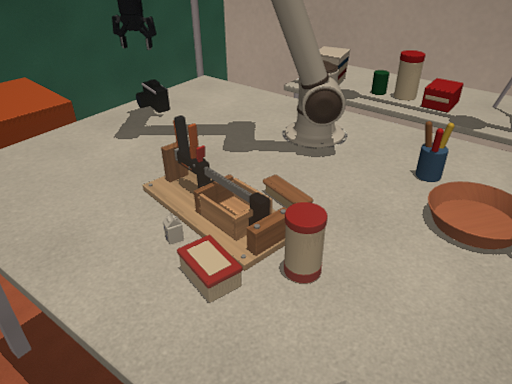

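View pics/top0.png

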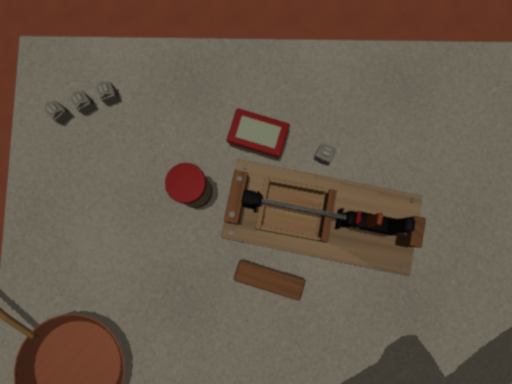

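Run:
```python
import cv2
a=cv2.imread('pics/scene0.png'); c=a[100:270,130:330]; cv2.imwrite('pics/s0c.png',cv2.resize(c,None,fx=4,fy=3.5,interpolation=cv2.INTER_CUBIC) if 0 else cv2.resize(c,(700,595),interpolation=cv2.INTER_CUBIC))
a=cv2.imread('pics/top0.png'); c=a[155:275,220:430]; cv2.imwrite('pics/t0c.png',cv2.resize(c,(798,456),interpolation=cv2.INTER_CUBIC))
```

```text
(no output)
```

View pics/s0c.png

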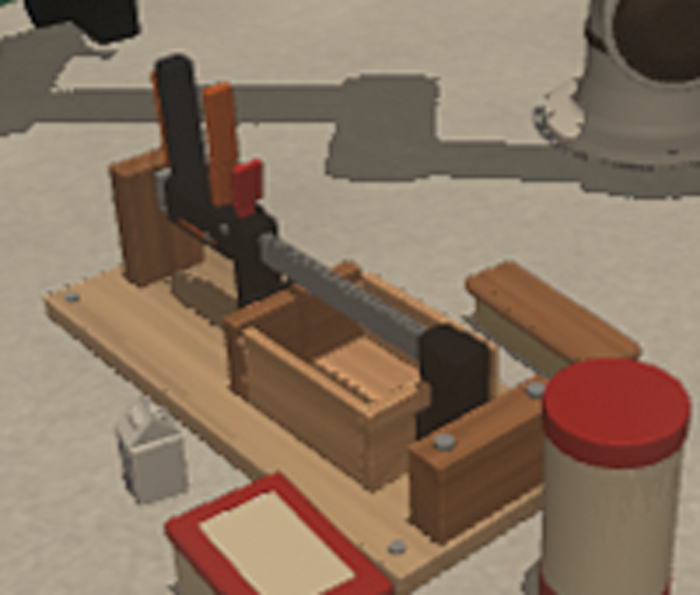

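View pics/t0c.png

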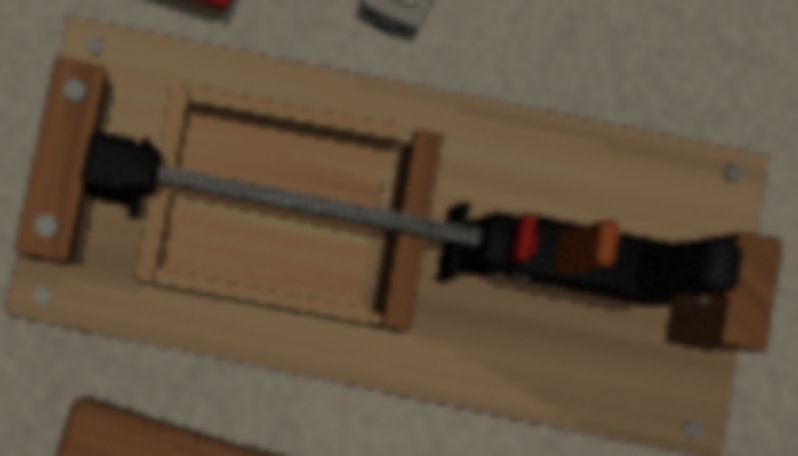

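```bash
cat >> h.py <<'E'
from scipy.spatial.transform import Rotation as R
from scipy.optimize import least_squares
CAM={'scene':dict(v=49.6885669367462,c=(261.128,186.803),x=[1133.419,628.653,607.188],q=[0.21429298,0.43014677,0.78368377,0.39356324]),
'top':dict(v=47.98812547545673,c=(256.588,190.379),x=[468.9914,172.415,972.1956],q=[0.04360979,-0.0405183,-0.70077777,0.71089167])}
def proj(n,P):
    c=CAM[n] if isinstance(n,str) else dict(v=n['vfov'],c=(n['cx'],n['cy']),x=n['xyz'],q=n['rotation'])
    d=R.from_quat(c['q']).inv().apply(np.atleast_2d(P)-np.array(c['x'])); f=192/np.tan(np.radians(c['v']/2))
    return np.c_[c['c'][0]+f*d[:,0]/-d[:,2], c['c'][1]-f*d[:,1]/-d[:,2]]
def H(p,L): # p=(X,Y,yaw) head pose, L local
    L=np.atleast_2d(np.array(L,float)); c,s=np.cos(p[2]),np.sin(p[2])
    return np.c_[p[0]+c*L[:,0]-s*L[:,1],p[1]+s*L[:,0]+c*L[:,1],110+L[:,2]]
E
cat > fit.py <<'E'
from h import *
t=lambda u,v:(220+u/3.8,155+v/3.8); s=lambda u,v:(130+u/3.5,100+v/3.5)
obs=[('top',t(607,244),(23,0,98)),('top',t(531,238),(50.5,0,50)),
('scene',s(219,88),(23,0,98)),('scene',s(250,163),(50.5,0,50))]
# board screws/bar line: bar near fixed head, fixed height ~ just line points
bar=[('top',t(165,174)),('scene',s(418,345))]
f=lambda p:np.concatenate([proj(n,H(p[:3],L))[0]-np.array(o) for n,o,L in obs]+[proj(n,H(p[:3],(p[3+i],0,5)))[0]-np.array(o) for i,(n,o) in enumerate(bar)])
r=least_squares(f,[510,-50,1.4,220,220]); print(r.x,np.round(r.fun.reshape(-1,2),1))
p=r.x[:3]; print('trig',H(p,(28,0,75)),'tab',H(p,(54,0,43)),'dir',np.cos(p[2]),np.sin(p[2]))
L=[(28,11,98),(28,-11,98),(18,11,98),(18,-11,98),(54,12,50),(54,-12,50),(54,12,18),(54,-12,18),(-40,17,10),(-40,-17,10),(47,17,10),(47,-17,10),(-34,13,102),(-34,-13,102)]
for n in('scene','top'):
    a=cv2.imread(f'pics/{n}0.png')
    k=4; b=cv2.resize(a,None,fx=k,fy=k,interpolation=cv2.INTER_CUBIC)
    q=proj(n,H(p,L))
    for x in q: cv2.circle(b,tuple(int(z) for z in (x+.5)*k-.5),3,(0,255,0),1)
    m=(q.mean(0)*k).astype(int); cv2.imwrite(f'pics/fit_{n}.png',b[max(0,m[1]-250):m[1]+250,m[0]-300:m[0]+300])
E
python3 fit.py
```

```text
[505.73689914 -64.19603425   1.35450607 231.54841455 240.36299031] [[-0.2  0.8]
 [-1.7  0.3]
 [-1.  -1.2]
 [-1.7 -0.3]
 [ 0.5 -2.3]
 [ 1.9 -2.9]]
trig [[511.7459175  -36.84842561 185.        ]] tab [[517.32572026 -11.45421758 153.        ]] dir 0.21460779841879765 0.97670030861971
```

View pics/fit_scene.png

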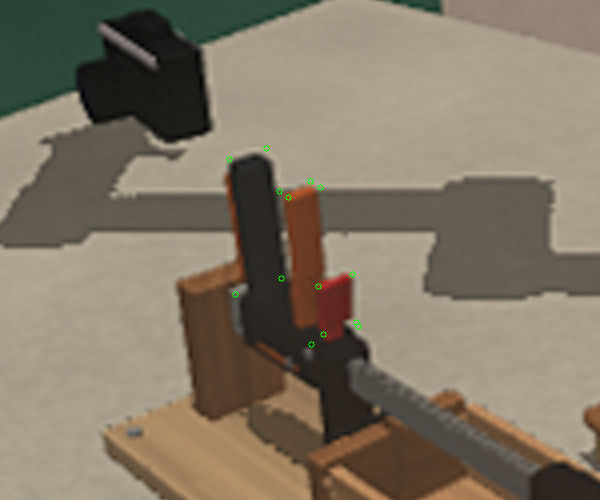

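View pics/fit_top.png

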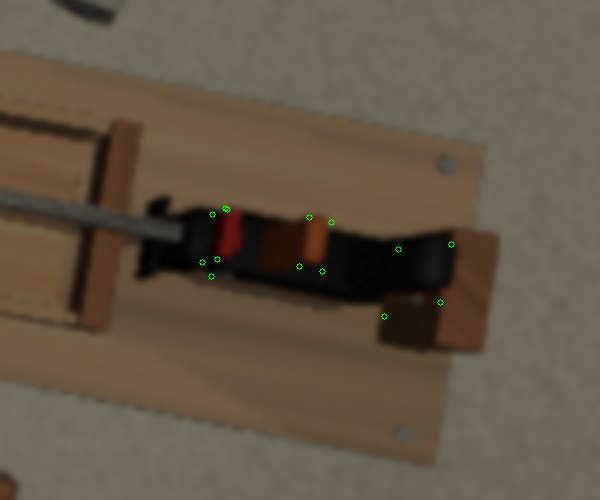

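Emit:
{"api": "play_rows", "payload": {
  "moves": [
    [[0.48,0.95,0.12],0.95,1],
    [[0.48,0.95,0.12],0.95,1],
    [[0.48,0.95,0.12],0.95,1],
    [[0.48,0.95,0.12],0.95,1],
    [[0.48,0.95,0.12],0.95,1],
    [[0.48,0.95,0.12],0.95,1]
  ]
}}

```text
clock: 2.55
position: [375.7, -293.2, 441.8]
ee_rot: [-0.426, 0.905, -0.001, 0.001]
contact_force: [0.4, -0.0, -0.2]
gripper_width: 0.5
```

Emit:
{"api": "play_rows", "payload": {
  "moves": [
    [[0.47,0.94,-0.02],0.94,1],
    [[0.47,0.94,-0.02],0.94,1],
    [[0.47,0.94,-0.02],0.94,1],
    [[0.47,0.94,-0.02],0.94,1],
    [[0.47,0.94,-0.02],0.94,1],
    [[0.47,0.94,-0.02],0.94,1],
    [[0.47,0.94,-0.02],0.94,1]
  ]
}}

```text
clock: 3.42
position: [516.8, -11.5, 435.4]
ee_rot: [-0.634, 0.774, -0.0, 0.0]
contact_force: [0.3, -1.2, 0.3]
gripper_width: -0.0
```

Run:
```python
from h import *
p=snap('wrist','w1.png');print(p['xyz'],p['rotation'],p['cx'],p['cy']); s=snap('scene','s1.png'); cv2.imwrite('pics/s1c.png',cv2.resize(cv2.imread('pics/s1.png')[60:230,130:330],(700,595),interpolation=cv2.INTER_CUBIC))
print(arm.read_state()['position'])
```

```text
[503.04186706 -76.43466248 405.03898626] [-0.01389962 -0.13186168  0.98634837  0.09765347] 253.35818697596625 187.5077199936869
[516.26354078 -12.49186212 435.74436155]
```

View pics/w1.png

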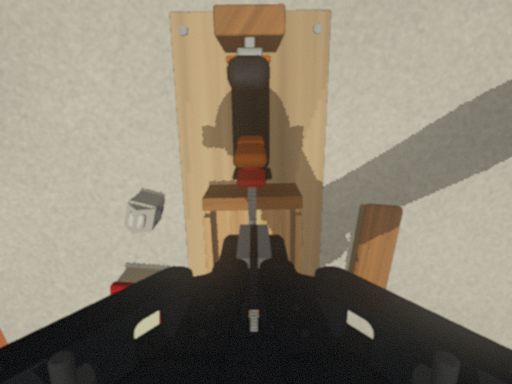

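View pics/s1c.png

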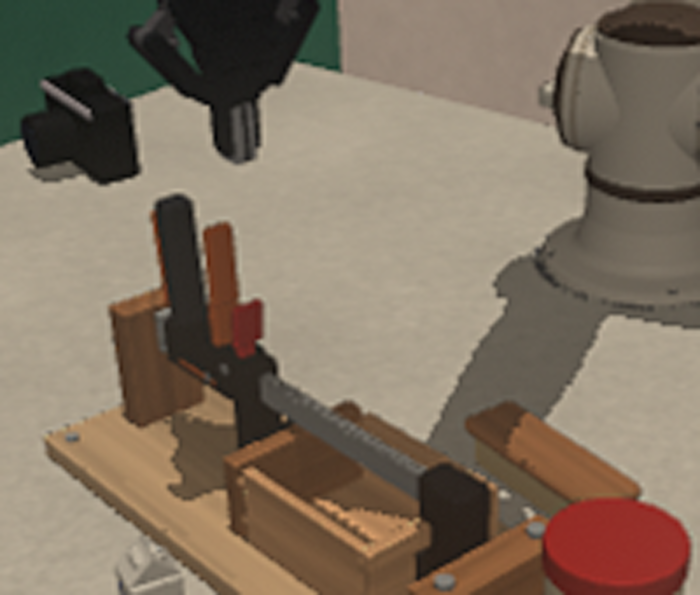

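Run:
```python
from h import *
W=dict(vfov=62.78315297512637,cx=253.358,cy=187.508,xyz=[503.0419,-76.4347,405.039],rotation=[-0.01389962,-0.13186168,0.98634837,0.09765347])
yaw=np.radians(78.6)
L=[(28,11,98),(28,-11,98),(18,11,98),(18,-11,98),(54,12,50),(54,-12,50),(-34,0,102)]
for p in ([505.7,-64.2,1.3545],[505.7,-64.2,yaw]): print(np.round(proj(W,H(p,L)),1).tolist())
b=cv2.imread('pics/w1.png')[120:220,190:310]; cv2.imwrite('pics/w1c.png',cv2.resize(b,(720,600),interpolation=cv2.INTER_CUBIC))
```

```text
[[270.0, 167.9], [235.5, 167.3], [270.5, 152.3], [235.6, 151.7], [267.2, 187.5], [237.5, 186.9], [254.7, 63.0]]
[[270.7, 167.6], [236.3, 167.6], [271.0, 152.1], [236.0, 152.0], [268.4, 187.3], [238.6, 187.2], [253.6, 63.0]]
```

View pics/w1c.png

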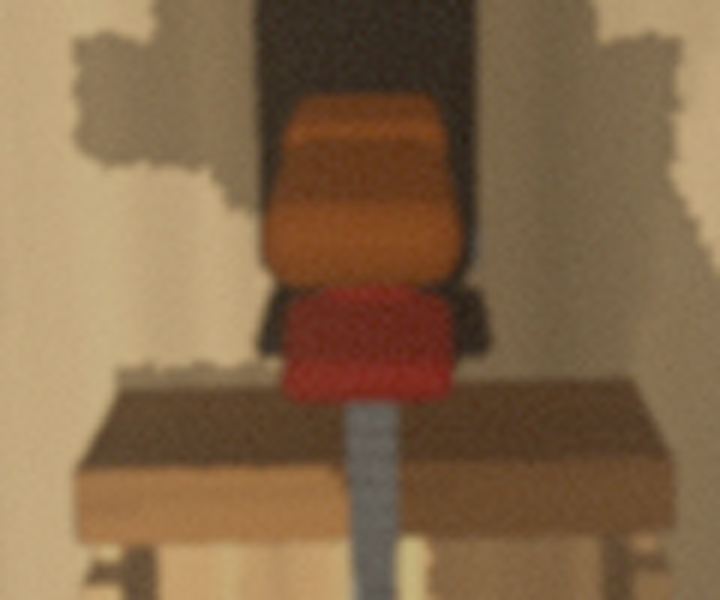

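Emit:
{"api": "play_rows", "payload": {
  "moves": [
    [[0,0,-0.14],0,1],
    [[0,0,-0.275],0,1],
    [[0,0,-0.275],0,1],
    [[0,0,-0.275],0,1]
  ]
}}

```text
clock: 4.03
position: [516.8, -13.3, 355.1]
ee_rot: [-0.633, 0.774, -0.001, 0.002]
contact_force: [0.3, 0.1, 0.6]
gripper_width: 0.0
```

Run:
```python
from h import *
s=snap('scene','s2.png'); cv2.imwrite('pics/s2c.png',cv2.resize(cv2.imread('pics/s2.png')[60:230,130:330],(700,595),interpolation=cv2.INTER_CUBIC))
print(arm.read_state()['position'])
```

```text
[516.85514202 -13.00946497 355.41080724]
```

View pics/s2c.png

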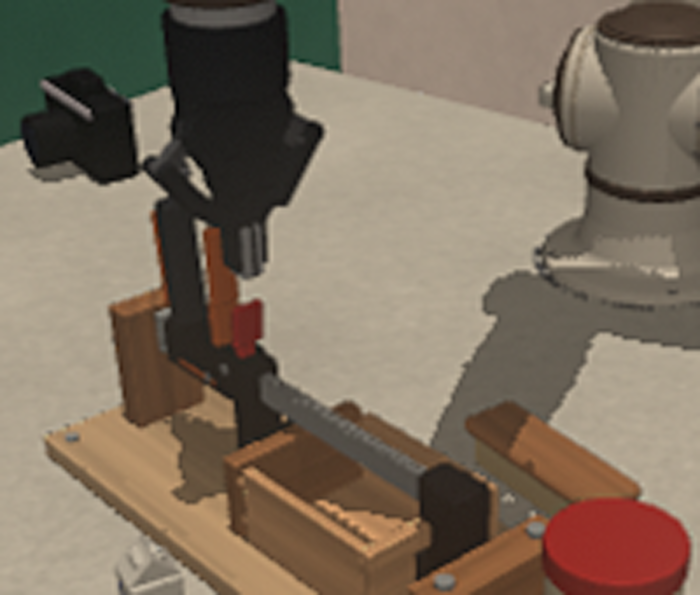

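Emit:
{"api": "play_rows", "payload": {
  "moves": [
    [[-0.01,-0.049,0],0,1],
    [[-0.02,-0.098,0],0,1],
    [[-0.02,-0.098,0],0,1]
  ]
}}

```text
clock: 4.45
position: [511.3, -42.9, 357.1]
ee_rot: [-0.632, 0.775, -0.002, 0.005]
contact_force: [0.1, 5.5, 4.3]
gripper_width: -0.1
```

Emit:
{"api": "play_rows", "payload": {
  "moves": [
    [[-0.004,-0.02,-0.005],0,1],
    [[-0.004,-0.02,-0.005],0,1]
  ]
}}

```text
clock: 4.7
position: [510.0, -48.9, 356.3]
ee_rot: [-0.632, 0.775, -0.002, 0.006]
contact_force: [0.2, 5.5, 1.1]
gripper_width: 0.3
```

Emit:
{"api": "play_rows", "payload": {
  "moves": [
    [[-0.0026,-0.013,-0.005],0,1],
    [[-0.0026,-0.013,-0.005],0,1]
  ]
}}

```text
clock: 4.95
position: [509.1, -52.5, 355.4]
ee_rot: [-0.632, 0.775, -0.002, 0.008]
contact_force: [-0.5, 6.8, 1.7]
gripper_width: 0.3
```

Emit:
{"api": "play_rows", "payload": {
  "moves": [
    [[-0.002,-0.01,0],0,1],
    [[-0.002,-0.01,0],0,1]
  ]
}}

```text
clock: 5.2
position: [508.5, -54.4, 355.3]
ee_rot: [-0.631, 0.775, -0.001, 0.01]
contact_force: [0.5, 11.0, -0.4]
gripper_width: -0.1
```

Emit:
{"api": "play_rows", "payload": {
  "moves": [
    [[-0.002,-0.01,0],0,1],
    [[-0.002,-0.01,0],0,1]
  ]
}}

```text
clock: 5.45
position: [508.0, -55.7, 355.3]
ee_rot: [-0.631, 0.776, 0.001, 0.013]
contact_force: [0.4, 14.3, -1.0]
gripper_width: -0.1
```

Run:
```python
from h import *
s=snap('wrist','w3.png');s=snap('scene','s3.png'); cv2.imwrite('pics/s3c.png',cv2.resize(cv2.imread('pics/s3.png')[60:230,130:330],(700,595),interpolation=cv2.INTER_CUBIC))
print(arm.read_state()['position'],arm.read_state()['contact_force'])
```

```text
[508.06866301 -55.64508157 355.29168204] [-0.0158841  13.55971279 -0.98217072]
```

View pics/s3c.png

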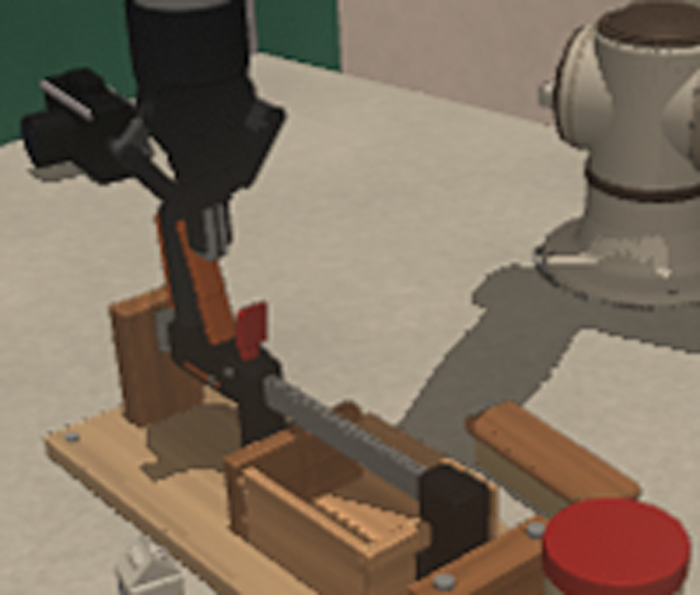

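View pics/w3.png

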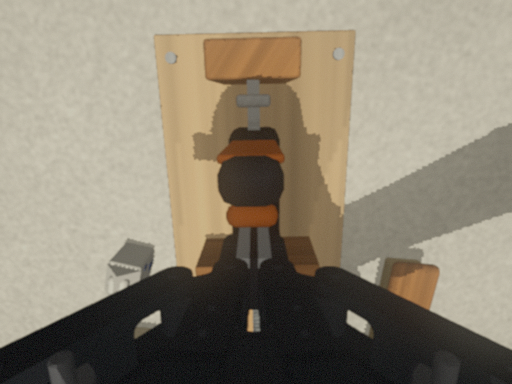

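Emit:
{"api": "play_rows", "payload": {
  "moves": [
    [[0.0238,0.118,0],0,1],
    [[0.0238,0.118,0],0,1],
    [[0.0238,0.118,0],0,1],
    [[0.016,0.08,0],0,1],
    [[0.0095,0.047,0],0,1],
    [[0.004,0.02,0],0,1],
    [[0.002,0.01,0],0,1],
    [[0.002,0.01,0],0,1]
  ]
}}

```text
clock: 6.55
position: [508.8, -52.1, 354.6]
ee_rot: [-0.63, 0.776, 0.002, 0.016]
contact_force: [1.3, 11.0, -2.8]
gripper_width: -0.1
```

Emit:
{"api": "play_rows", "payload": {
  "moves": [
    [[0.0245,0.122,0],0,1],
    [[0.0245,0.122,0],0,1],
    [[0.0245,0.122,0],0,1],
    [[0.016,0.08,0],0,1],
    [[0.0095,0.047,0],0,1],
    [[0.004,0.02,0],0,1],
    [[0.0012,0.006,0],0,1],
    [[0.001,0.005,0],0,1],
    [[0.001,0.005,0],0,1]
  ]
}}

```text
clock: 7.68
position: [509.3, -49.3, 353.9]
ee_rot: [-0.63, 0.777, 0.003, 0.019]
contact_force: [1.6, 14.4, -2.8]
gripper_width: 0.2
```

Emit:
{"api": "play_rows", "payload": {
  "moves": [
    [[0.0245,0.122,0.003],0,1],
    [[0.0245,0.122,0.003],0,1],
    [[0.0245,0.122,0.003],0,1],
    [[0.016,0.08,0.003],0,1],
    [[0.0095,0.047,0.003],0,1],
    [[0.004,0.02,0.003],0,1],
    [[0.0012,0.006,0.003],0,1],
    [[0.001,0.005,0.003],0,1],
    [[0.001,0.005,0.003],0,1]
  ]
}}

```text
clock: 8.8
position: [509.8, -46.5, 353.9]
ee_rot: [-0.629, 0.777, 0.005, 0.022]
contact_force: [1.9, 13.6, -2.6]
gripper_width: -0.1
```

Run:
```python
from h import *
s=snap('wrist','w4.png');s=snap('top','t4.png'); s=snap('scene','s4.png'); cv2.imwrite('pics/s4c.png',cv2.resize(cv2.imread('pics/s4.png')[60:230,130:330],(700,595),interpolation=cv2.INTER_CUBIC))
c=cv2.imread('pics/t4.png')[155:275,220:430]; cv2.imwrite('pics/t4c.png',cv2.resize(c,(798,456),interpolation=cv2.INTER_CUBIC))
```

```text
(no output)
```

View pics/s4c.png

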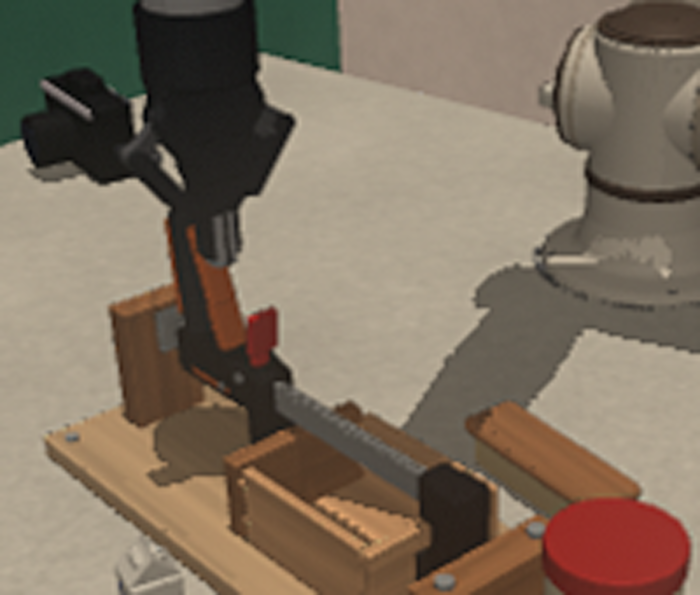

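View pics/w4.png

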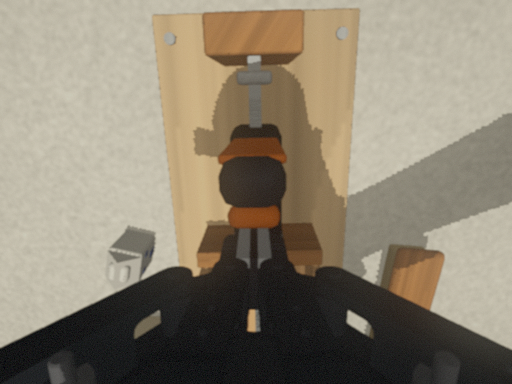

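View pics/t4c.png

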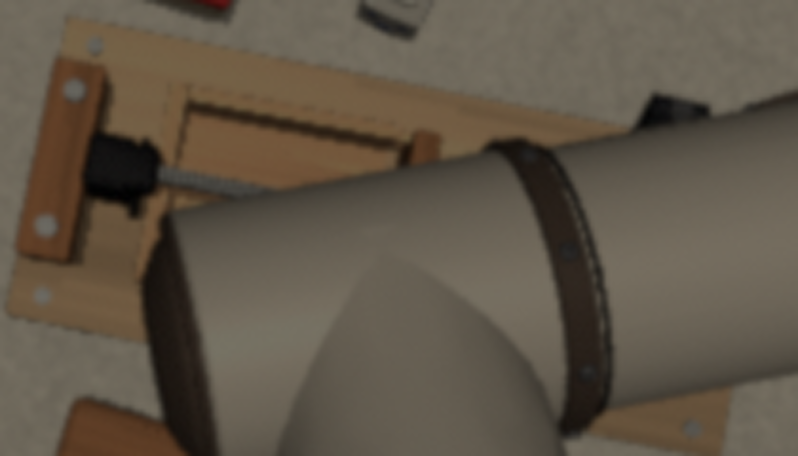

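Run:
```python
from h import *
W=dict(vfov=62.78315297512637,cx=253.358,cy=187.508,xyz=[503.0419,-76.4347,405.039],rotation=[-0.01389962,-0.13186168,0.98634837,0.09765347])
p=[505.7,-64.2,np.radians(78.6)]
for x in(-40,-45,-50,-55,-60,-65,-70): print(x,proj(W,H(p,[(x,0,0),(x,0,8)])).round(1).tolist())
for n in('w1','w4'):
  b=cv2.imread(f'pics/{n}.png')[0:150,170:340]; cv2.imwrite(f'pics/{n}d.png',cv2.resize(b,(680,600),interpolation=cv2.INTER_CUBIC))
```

```text
-40 [[253.7, 69.5], [253.7, 68.6]]
-45 [[253.8, 63.4], [253.8, 62.3]]
-50 [[253.8, 57.3], [253.8, 56.0]]
-55 [[253.8, 51.1], [253.8, 49.7]]
-60 [[253.8, 44.9], [253.8, 43.2]]
-65 [[253.8, 38.6], [253.8, 36.8]]
-70 [[253.8, 32.2], [253.8, 30.2]]
```

View pics/w1d.png

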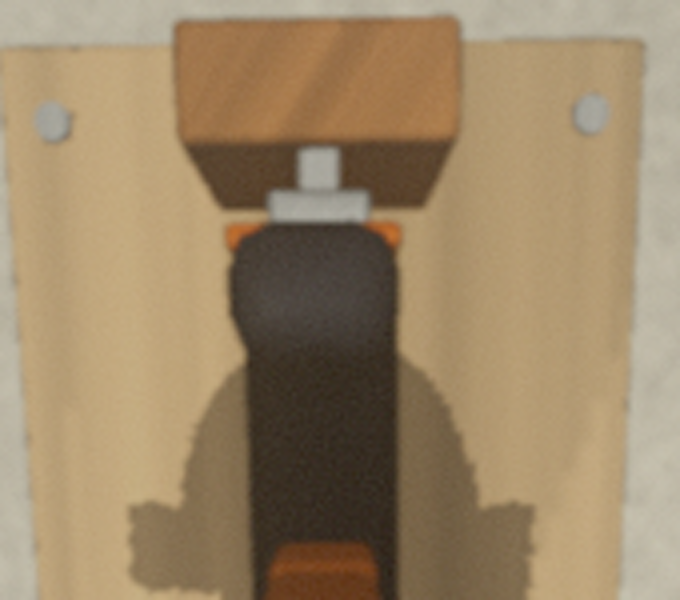

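View pics/w4d.png

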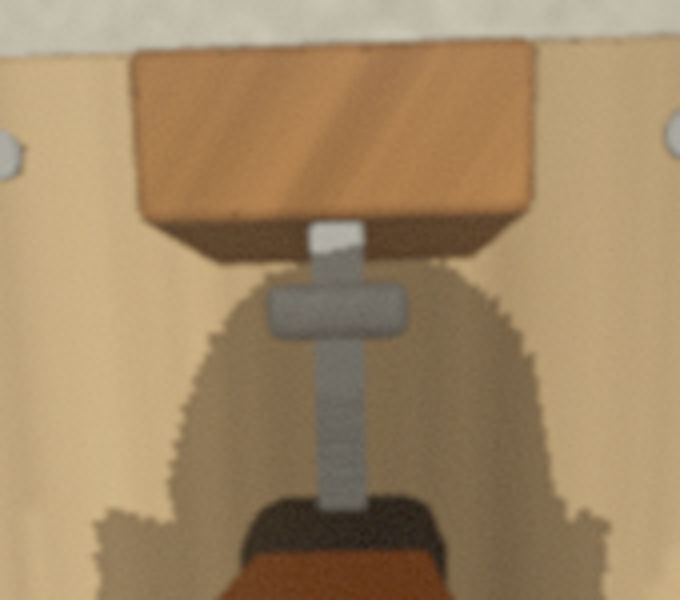

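Emit:
{"api": "play_rows", "payload": {
  "moves": [
    [[0.0245,0.122,0.003],0,1],
    [[0.0245,0.122,0.003],0,1],
    [[0.0245,0.122,0.003],0,1],
    [[0.016,0.08,0.003],0,1],
    [[0.0095,0.047,0.003],0,1],
    [[0.004,0.02,0.003],0,1],
    [[0.0012,0.006,0.003],0,1],
    [[0.001,0.005,0.003],0,1],
    [[0.001,0.005,0.003],0,1]
  ]
}}

```text
clock: 10.07
position: [510.4, -43.7, 354.0]
ee_rot: [-0.628, 0.778, 0.006, 0.025]
contact_force: [1.9, 14.2, -4.3]
gripper_width: -0.3
```

Emit:
{"api": "play_rows", "payload": {
  "moves": [
    [[0.0245,0.122,0.003],0,1],
    [[0.0245,0.122,0.003],0,1],
    [[0.0245,0.122,0.003],0,1],
    [[0.016,0.08,0.003],0,1],
    [[0.0095,0.047,0.003],0,1],
    [[0.004,0.02,0.003],0,1],
    [[0.0012,0.006,0.003],0,1],
    [[0.001,0.005,0.003],0,1],
    [[0.001,0.005,0.003],0,1]
  ]
}}

```text
clock: 11.2
position: [511.0, -40.9, 353.9]
ee_rot: [-0.627, 0.778, 0.008, 0.029]
contact_force: [2.8, 14.0, -5.2]
gripper_width: 0.1
```

Run:
```python
from h import *
s=snap('wrist','w5.png');print(s['xyz'],s['rotation']); s=snap('scene','s5.png'); cv2.imwrite('pics/s5c.png',cv2.resize(cv2.imread('pics/s5.png')[130:260,170:300],(600,600),interpolation=cv2.INTER_CUBIC))
b=cv2.imread(f'pics/w5.png')[0:150,170:340]; cv2.imwrite(f'pics/w5d.png',cv2.resize(b,(680,600),interpolation=cv2.INTER_CUBIC))
```

```text
[ 497.3327129  -104.01508595  320.02140543] [-0.02909294 -0.15689042  0.98175063  0.10346347]
```

View pics/s5c.png

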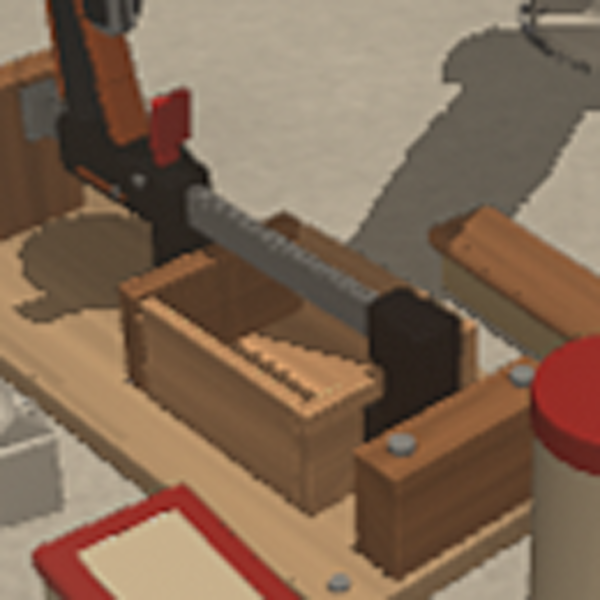

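View pics/w5d.png

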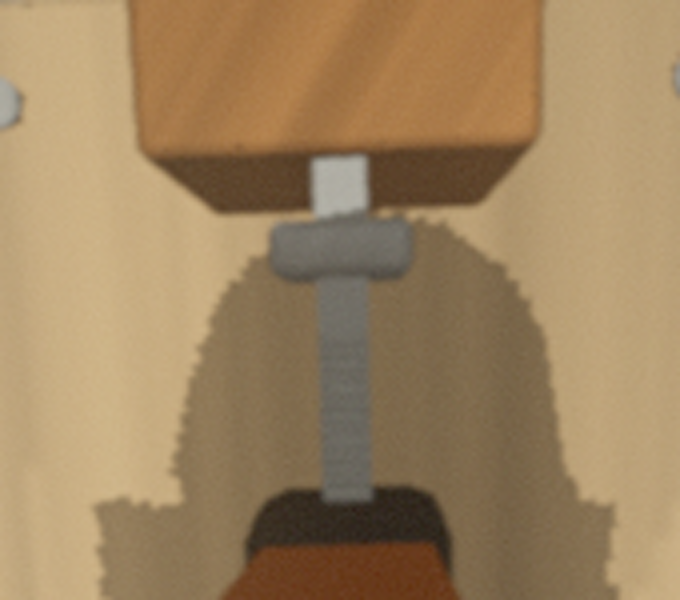

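```bash
cat >> h.py <<'E'
def ray(W,u,v,z):
    f=192/np.tan(np.radians(W['vfov']/2)); d=R.from_quat(W['rotation']).apply([(u-W['cx'])/f,-(v-W['cy'])/f,-1]); c=np.array(W['xyz']); return c+d*(z-c[2])/d[2]
def WI(x,q): return dict(vfov=62.78315297512637,cx=253.358,cy=187.508,xyz=x,rotation=q)
E
python3 - <<'E'
from h import *
W=WI([497.3327129,-104.01508595,320.02140543],[-0.02909294,-0.15689042,0.98175063,0.10346347])
for zz in (110,115,120):
  a=ray(W,255.5,69.5,zz);b=ray(W,256.5,124.7,zz);b2=ray(W,256.5,122,zz); print(zz,a.round(1),b.round(1),np.hypot(*(b-a)[:2]).round(1),np.hypot(*(b2-a)[:2]).round(1))
E
```

```text
110 [ 499.3 -112.9  110. ] [505.9 -79.4 110. ] 34.1 32.4
115 [ 499.3 -112.7  115. ] [505.7 -80.  115. ] 33.3 31.6
120 [ 499.2 -112.5  120. ] [505.5 -80.6 120. ] 32.5 30.8
```

Emit:
{"api": "play_rows", "payload": {
  "moves": [
    [[0.0245,0.122,0.003],0,1],
    [[0.0245,0.122,0.003],0,1],
    [[0.0245,0.122,0.003],0,1],
    [[0.016,0.08,0.003],0,1],
    [[0.0095,0.047,0.003],0,1],
    [[0.004,0.02,0.003],0,1],
    [[0.0018,0.009,0.003],0,1]
  ]
}}

```text
clock: 12.18
position: [511.8, -37.1, 353.8]
ee_rot: [-0.626, 0.779, 0.009, 0.032]
contact_force: [3.1, 15.1, -5.3]
gripper_width: 0.2
```

Emit:
{"api": "play_rows", "payload": {
  "moves": [
    [[-0.0008,-0.004,0],0,1],
    [[-0.0008,-0.004,0],0,1]
  ]
}}

```text
clock: 12.42
position: [511.6, -37.5, 353.7]
ee_rot: [-0.626, 0.779, 0.01, 0.034]
contact_force: [0.8, 11.5, -0.3]
gripper_width: 0.3
```

Emit:
{"api": "play_rows", "payload": {
  "moves": [
    [[-0.0008,-0.004,0],0,1],
    [[-0.0008,-0.004,0],0,1]
  ]
}}

```text
clock: 12.68
position: [511.2, -38.1, 353.7]
ee_rot: [-0.625, 0.78, 0.011, 0.037]
contact_force: [-0.1, 11.1, 0.7]
gripper_width: -0.1
```

Run:
```python
from h import *
s=snap('wrist','w6.png');a=(s['xyz'],s['rotation']); print(a)
b=cv2.imread(f'pics/w6.png')[0:250,150:360]; cv2.imwrite(f'pics/w6d.png',cv2.resize(b,(504,600),interpolation=cv2.INTER_CUBIC))
print(arm.read_state()['contact_force'])
```

```text
(array([ 497.51532145, -100.64799984,  318.70005976]), array([-0.03256228, -0.16514118,  0.98005774,  0.10561684]))
[-0.34736015 11.12103037  1.41654847]
```

View pics/w6d.png

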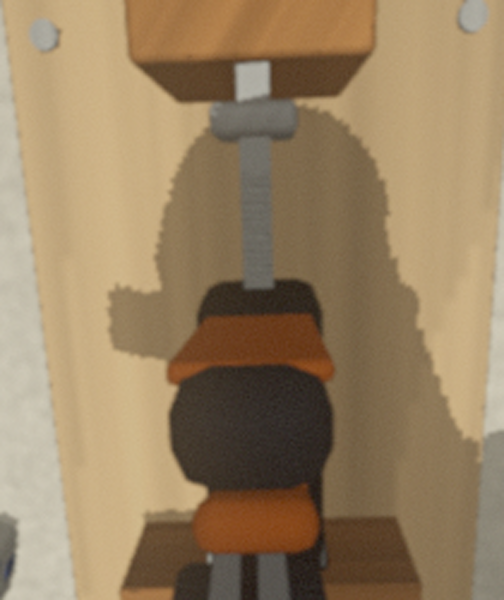

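Run:
```python
from h import *
W=WI([497.5153,-100.648,318.7],[-0.03256228,-0.16514118,0.98005774,0.10561684])
for zz in (110,115):
  a=ray(W,255.5,139/2.4,zz);b=ray(W,256.5,288/2.4,zz);b2=ray(W,256.5,281/2.4,zz); print(zz,a.round(1),b.round(1),np.hypot(*(b-a)[:2]).round(1),np.hypot(*(b2-a)[:2]).round(1))
```

```text
110 [ 499.7 -112.6  110. ] [507.2 -75.8 110. ] 37.6 35.7
115 [ 499.6 -112.3  115. ] [506.9 -76.4 115. ] 36.7 34.9
```

Emit:
{"api": "play_rows", "payload": {
  "moves": [
    [[0.026,0.128,0],0,1],
    [[0.026,0.128,0],0,1],
    [[0.026,0.128,0],0,1],
    [[0.02,0.1,0],0,1],
    [[0.0165,0.082,0],0,1],
    [[0.0145,0.072,0],0,1],
    [[0.0145,0.072,0],0,1]
  ]
}}

```text
clock: 13.6
position: [515.6, -16.8, 353.9]
ee_rot: [-0.625, 0.78, 0.011, 0.037]
contact_force: [-0.6, 1.8, 1.4]
gripper_width: -0.1
```

Emit:
{"api": "play_rows", "payload": {
  "moves": [
    [[-0.002,-0.01,0],0,1],
    [[-0.002,-0.01,0],0,1]
  ]
}}

```text
clock: 13.85
position: [515.0, -19.7, 353.9]
ee_rot: [-0.625, 0.78, 0.011, 0.037]
contact_force: [-0.3, 3.5, 1.4]
gripper_width: 0.3
```

Emit:
{"api": "play_rows", "payload": {
  "moves": [
    [[-0.002,-0.01,0],0,1],
    [[-0.002,-0.01,0],0,1]
  ]
}}

```text
clock: 14.1
position: [514.5, -22.2, 353.9]
ee_rot: [-0.625, 0.78, 0.012, 0.038]
contact_force: [-0.7, 6.4, 2.3]
gripper_width: 0.1
```

Emit:
{"api": "play_rows", "payload": {
  "moves": [
    [[-0.0014,-0.007,0],0,1],
    [[-0.0014,-0.007,0],0,1]
  ]
}}

```text
clock: 14.35
position: [514.2, -23.5, 353.9]
ee_rot: [-0.625, 0.78, 0.012, 0.039]
contact_force: [-0.9, 8.1, 2.2]
gripper_width: -0.2
```

Emit:
{"api": "play_rows", "payload": {
  "moves": [
    [[-0.0014,-0.007,0],0,1],
    [[-0.0014,-0.007,0],0,1]
  ]
}}

```text
clock: 14.6
position: [513.9, -24.5, 353.9]
ee_rot: [-0.625, 0.78, 0.013, 0.04]
contact_force: [-1.6, 8.6, 1.6]
gripper_width: 0.1
```

Emit:
{"api": "play_rows", "payload": {
  "moves": [
    [[-0.002,-0.01,0],0,1],
    [[-0.002,-0.01,0],0,1],
    [[-0.002,-0.01,0],0,1]
  ]
}}

```text
clock: 14.98
position: [513.5, -26.2, 353.8]
ee_rot: [-0.625, 0.779, 0.014, 0.042]
contact_force: [-0.1, 9.7, 1.2]
gripper_width: -0.1
```

Emit:
{"api": "play_rows", "payload": {
  "moves": [
    [[-0.002,-0.01,0],0,1],
    [[-0.002,-0.01,0],0,1],
    [[-0.002,-0.01,0],0,1]
  ]
}}

```text
clock: 15.35
position: [513.1, -27.8, 353.7]
ee_rot: [-0.625, 0.779, 0.014, 0.043]
contact_force: [0.6, 11.1, 2.0]
gripper_width: 0.2
```

Emit:
{"api": "play_rows", "payload": {
  "moves": [
    [[-0.002,-0.01,0],0,1],
    [[-0.003,-0.015,0],0,1],
    [[-0.003,-0.015,0],0,1]
  ]
}}

```text
clock: 15.72
position: [512.4, -30.3, 353.5]
ee_rot: [-0.625, 0.779, 0.016, 0.045]
contact_force: [-1.1, 12.9, 2.0]
gripper_width: 0.1
```

Run:
```python
from h import *
s=snap('wrist','w7.png');a=(s['xyz'],s['rotation']); print(a)
b=cv2.imread(f'pics/w7.png')[0:250,150:360]; cv2.imwrite(f'pics/w7d.png',cv2.resize(b,(504,600),interpolation=cv2.INTER_CUBIC))
s=snap('scene','s7.png'); cv2.imwrite('pics/s7c.png',cv2.resize(cv2.imread('pics/s7.png')[100:230,170:300],(600,600),interpolation=cv2.INTER_CUBIC))
print(arm.read_state()['contact_force'])
```

```text
(array([498.99354161, -92.21301038, 317.35284552]), array([-0.03555378, -0.17436554,  0.97839843,  0.10520978]))
[ 0.05949039 13.85463489  1.65561075]
```

View pics/w7d.png

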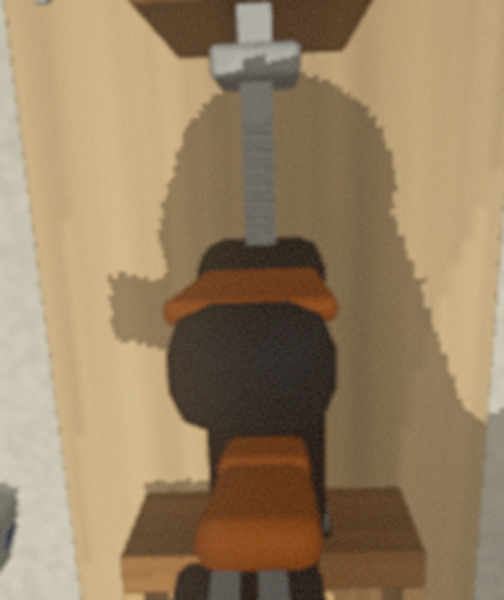

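View pics/s7c.png

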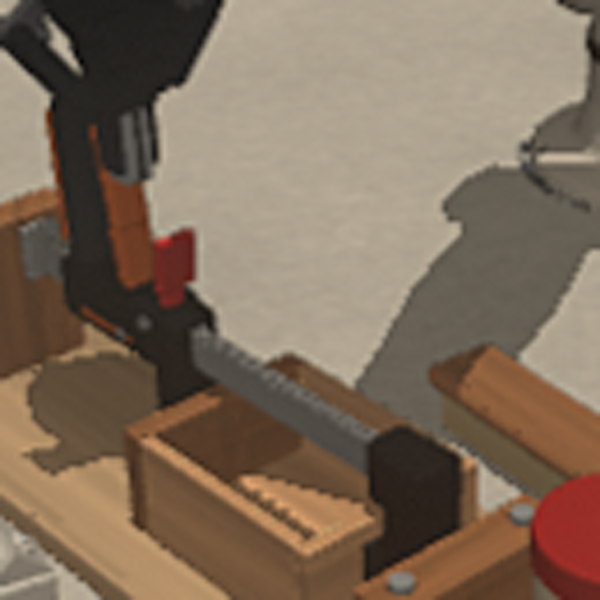

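Emit:
{"api": "play_rows", "payload": {
  "moves": [
    [[-0.002,-0.01,0],0,1],
    [[-0.0032,-0.016,0],0,1],
    [[-0.004,-0.02,0],0,1],
    [[-0.004,-0.02,0],0,1]
  ]
}}

```text
clock: 16.32
position: [511.7, -33.4, 353.3]
ee_rot: [-0.625, 0.779, 0.018, 0.049]
contact_force: [-0.3, 18.0, 1.4]
gripper_width: 0.2
```

Run:
```python
from h import *
s=snap('wrist','w8.png');a=(s['xyz'],s['rotation']); print(a)
b=cv2.imread(f'pics/w8.png')[0:250,150:360]; cv2.imwrite(f'pics/w8d.png',cv2.resize(b,(504,600),interpolation=cv2.INTER_CUBIC))
W=WI([498.9935,-92.213,317.353],[-0.03555378,-0.17436554,0.97839843,0.10520978])
a=ray(W,255.5,88/2.4,112);b=ray(W,258,244/2.4,112);print(np.hypot(*(b-a)[:2]))
print(arm.read_state()['contact_force'])
```

```text
(array([498.32592389, -94.99898868, 316.67650094]), array([-0.03654145, -0.17790793,  0.97774138,  0.10504898]))
37.25223459209414
[-0.50793682 18.75813326  1.13495972]
```

View pics/w8d.png

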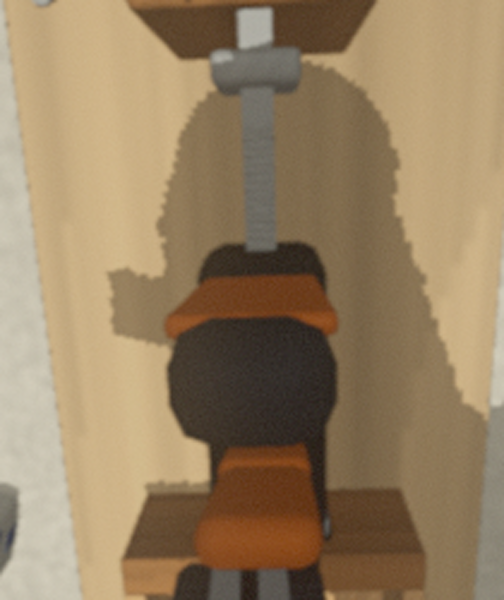

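Emit:
{"api": "play_rows", "payload": {
  "moves": [
    [[-0.003,-0.015,0],0,1],
    [[-0.004,-0.02,0],0,1],
    [[-0.0048,-0.024,0],0,1],
    [[-0.0048,-0.024,0],0,1]
  ]
}}

```text
clock: 16.88
position: [510.8, -36.7, 353.1]
ee_rot: [-0.624, 0.779, 0.02, 0.053]
contact_force: [0.4, 23.8, 1.1]
gripper_width: -0.2
```

Run:
```python
from h import *
for i in range(3):
    s=snap('scene','s9.png');st=arm.read_state(); print(st['clock'],st['contact_force'],st['position'])
cv2.imwrite('pics/s9c.png',cv2.resize(cv2.imread('pics/s9.png')[100:230,170:300],(600,600),interpolation=cv2.INTER_CUBIC))
s=snap('wrist','w9.png');print(s['xyz'],s['rotation'])
b=cv2.imread(f'pics/w9.png')[0:250,150:360]; cv2.imwrite(f'pics/w9d.png',cv2.resize(b,(504,600),interpolation=cv2.INTER_CUBIC))
```

```text
16.925 [-1.15183827 22.49863691  1.38415531] [510.80069002 -36.59496618 353.08201075]
16.975 [-0.96760173 22.95817131  1.21740243] [510.78940415 -36.60085073 353.11962704]
17.025 [-0.29218086 22.69479872  1.67807745] [510.78055832 -36.59201037 353.08711013]
[497.59771913 -97.85640639 315.81243259] [-0.0377931  -0.1825896   0.97685523  0.10481689]
```

View pics/s9c.png

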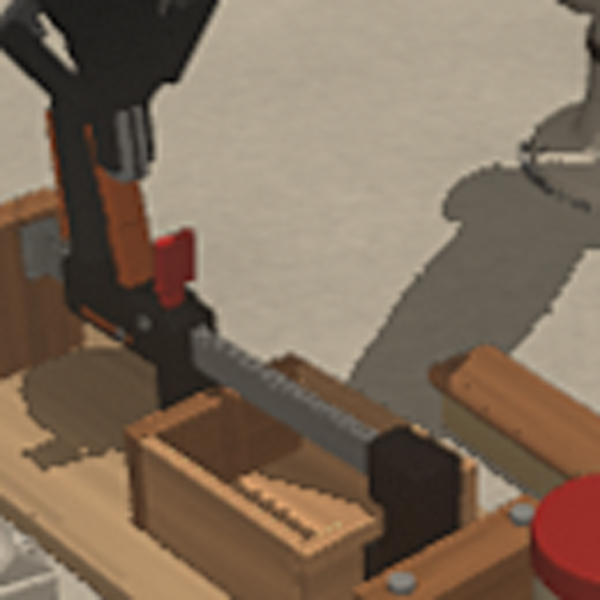

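View pics/w9d.png

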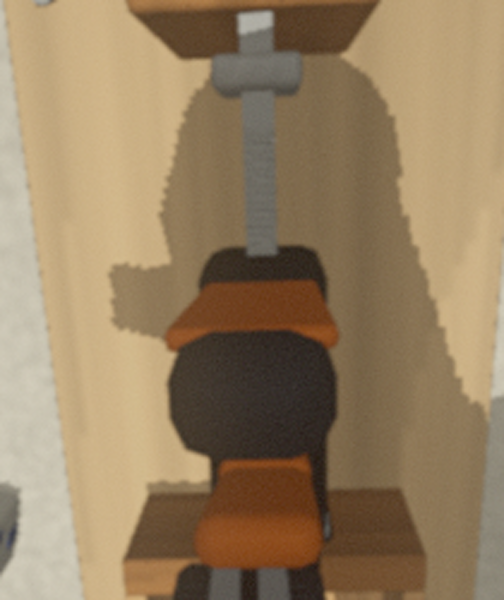

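Emit:
{"api": "play_rows", "payload": {
  "moves": [
    [[0.015,0.07,0],0,1],
    [[0.028,0.14,0],0,1],
    [[0.041,0.2,0],0,1],
    [[0.041,0.2,0],0,1],
    [[0.041,0.2,0],0,1]
  ]
}}

```text
clock: 17.7
position: [523.0, 23.1, 352.9]
ee_rot: [-0.625, 0.779, 0.02, 0.053]
contact_force: [0.8, 0.1, 0.7]
gripper_width: -0.1
```

Run:
```python
from h import *
st=arm.read_state(); print(st['position'],st['contact_force'], R.from_quat(st['ee_rot']).as_matrix().round(3), st['position']+R.from_quat(st['ee_rot']).apply([0,0,173]))
s=snap('wrist','w10.png');print(s['xyz'],s['rotation'])
s=snap('scene','s10.png');cv2.imwrite('pics/s10c.png',cv2.resize(cv2.imread('pics/s10.png')[60:230,130:330],(700,595),interpolation=cv2.INTER_CUBIC))
```

```text
[522.97185304  23.05811604 352.85531006] [0.84645005 0.10080265 0.73354394] [[-0.214 -0.975  0.057]
 [-0.971  0.219  0.097]
 [-0.107 -0.034 -0.994]] [532.78925775  39.80774855 180.94815961]
[509.73282612 -38.22504215 315.63156189] [-0.03745438 -0.1822873   0.97691309  0.10492528]
```

View pics/w10.png

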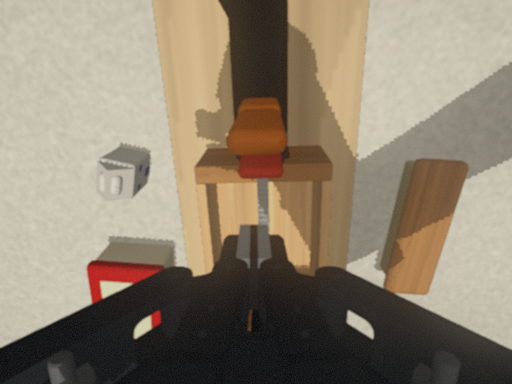

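View pics/s10c.png

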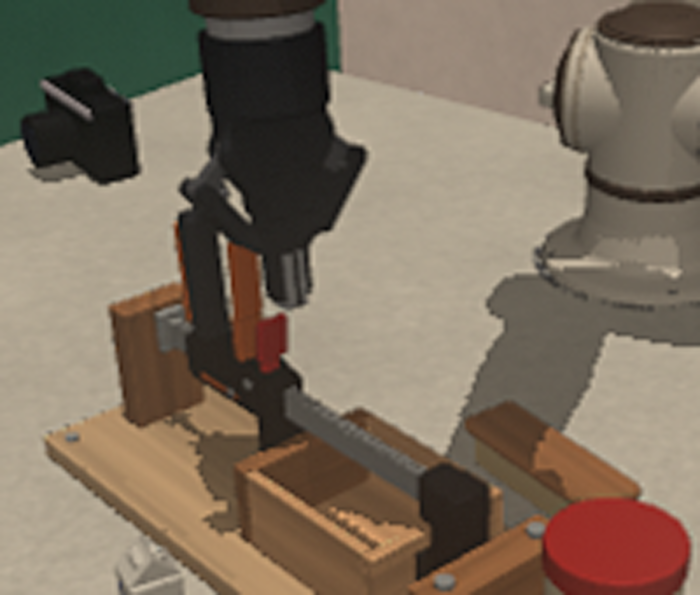

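Run:
```python
from h import *
W=WI([509.7328,-38.225,315.6316],[-0.03745438,-0.1822873,0.97691309,0.10492528])
for u,v,z in((239,176,160),(283,176,160),(228,153,208),(287,153,208)): print(ray(W,u,v,z).round(1))
```

```text
[534.3  12.1 160. ]
[511.8  16.9 160. ]
[528.5 -12.6 208. ]
[508.2  -8.2 208. ]
```

Emit:
{"api": "play_rows", "payload": {
  "moves": [
    [[-0.015,0,-0.05],0,1],
    [[-0.015,0,-0.107],0,1],
    [[-0.015,0,-0.107],0,1],
    [[-0.015,0,-0.107],0,1]
  ]
}}

```text
clock: 18.3
position: [518.8, 22.6, 321.5]
ee_rot: [-0.624, 0.779, 0.02, 0.053]
contact_force: [-0.1, -0.1, -0.4]
gripper_width: 0.1
```

Run:
```python
from h import *
st=arm.read_state(); print(st['position'],st['contact_force'])
s=snap('scene','s11.png');cv2.imwrite('pics/s11c.png',cv2.resize(cv2.imread('pics/s11.png')[60:230,130:330],(700,595),interpolation=cv2.INTER_CUBIC))
```

```text
[518.7885568   22.5559826  321.54887697] [-0.0921673  -0.12576062 -0.35357848]
```

View pics/s11c.png

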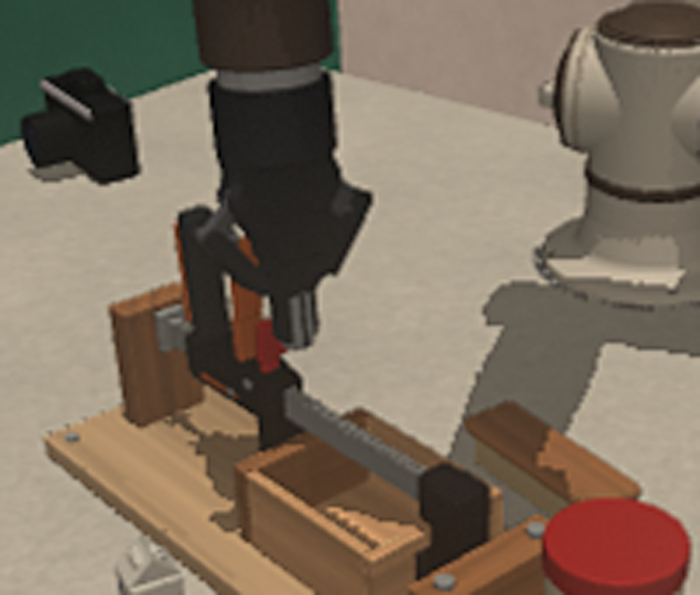

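Emit:
{"api": "play_rows", "payload": {
  "moves": [
    [[-0.008,-0.039,0],0,1],
    [[-0.0145,-0.072,0],0,1],
    [[-0.0145,-0.072,0],0,1],
    [[-0.0145,-0.072,0],0,1]
  ]
}}

```text
clock: 18.85
position: [514.8, 1.1, 322.4]
ee_rot: [-0.624, 0.779, 0.019, 0.054]
contact_force: [2.4, 2.1, 1.8]
gripper_width: 0.1
```

Run:
```python
from h import *
st=arm.read_state(); print(st['position'],st['contact_force'])
s=snap('wrist','w12.png');s=snap('scene','s12.png');cv2.imwrite('pics/s12c.png',cv2.resize(cv2.imread('pics/s12.png')[60:230,130:330],(700,595),interpolation=cv2.INTER_CUBIC))
```

```text
[514.83663483   1.06919473 322.35752989] [2.41409746 2.10140215 1.81805283]
```

View pics/s12c.png

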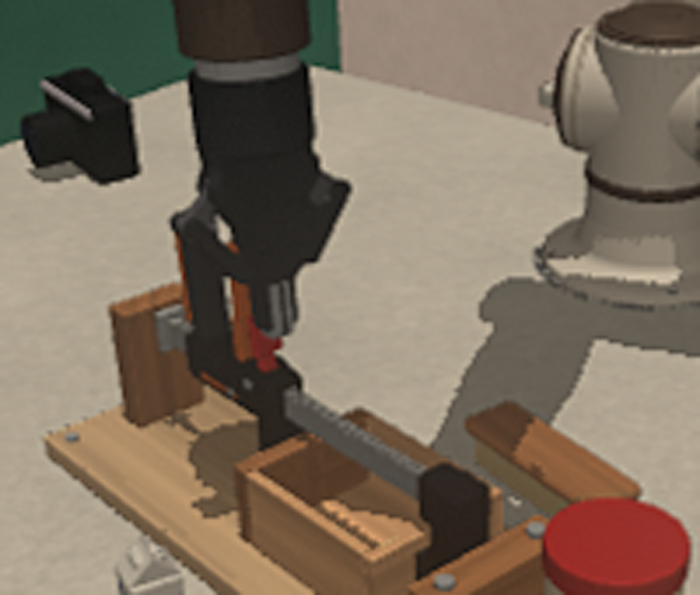

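View pics/w12.png

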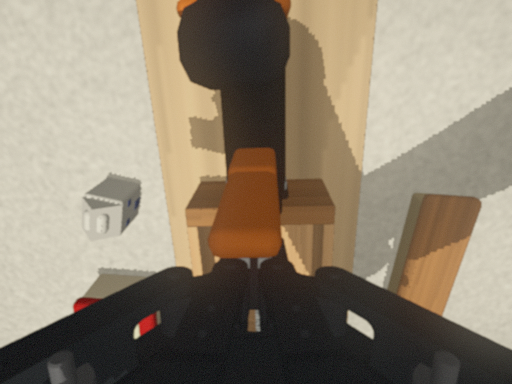

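Emit:
{"api": "play_rows", "payload": {
  "moves": [
    [[-0.0035,-0.017,0],0,1],
    [[-0.0066,-0.033,0],0,1],
    [[-0.0066,-0.033,0],0,1],
    [[-0.0066,-0.033,0],0,1]
  ]
}}

```text
clock: 19.45
position: [512.7, -8.9, 321.6]
ee_rot: [-0.624, 0.779, 0.019, 0.054]
contact_force: [2.4, 1.5, 0.2]
gripper_width: -0.2
```

Run:
```python
from h import *
st=arm.read_state(); print(st['position'],st['contact_force'])
s=snap('wrist','w13.png');s=snap('scene','s13.png');cv2.imwrite('pics/s13c.png',cv2.resize(cv2.imread('pics/s13.png')[60:230,130:330],(700,595),interpolation=cv2.INTER_CUBIC))
```

```text
[512.65521281  -8.85266573 321.63907707] [2.41132239 1.52028696 0.15766416]
```

View pics/s13c.png

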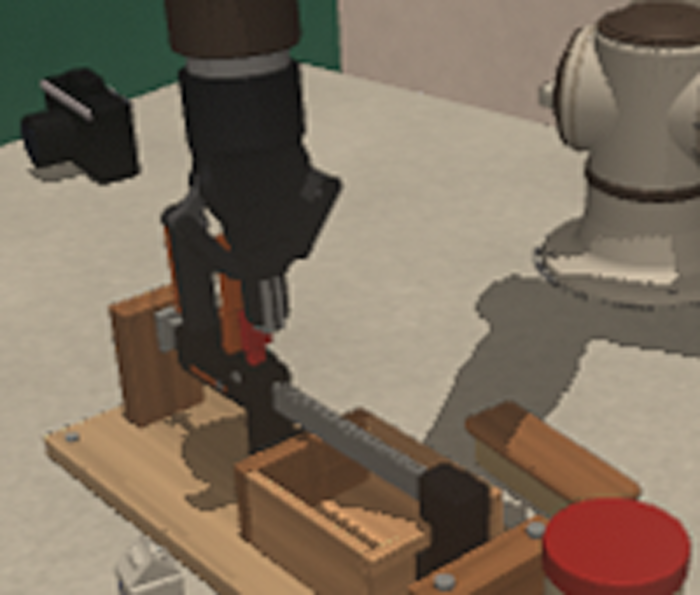

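View pics/w13.png

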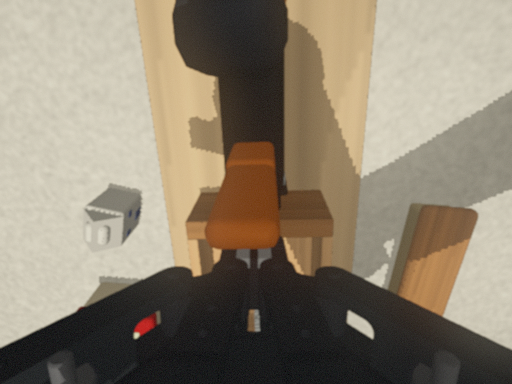

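Emit:
{"api": "play_rows", "payload": {
  "moves": [
    [[-0.005,-0.025,0],0,1],
    [[-0.01,-0.05,0],0,1],
    [[-0.015,-0.075,0],0,1],
    [[-0.018,-0.09,0],0,1],
    [[-0.018,-0.09,0],0,1]
  ]
}}

```text
clock: 20.18
position: [507.2, -36.3, 321.7]
ee_rot: [-0.624, 0.779, 0.019, 0.054]
contact_force: [1.3, 1.5, 1.0]
gripper_width: -0.1
```

Emit:
{"api": "play_rows", "payload": {
  "moves": [
    [[-0.003,-0.013,0],0,1],
    [[-0.004,-0.02,0],0,1],
    [[-0.004,-0.02,0],0,1]
  ]
}}

```text
clock: 20.55
position: [506.3, -40.4, 321.8]
ee_rot: [-0.624, 0.779, 0.02, 0.056]
contact_force: [1.7, 12.3, 3.0]
gripper_width: -0.1
```

Run:
```python
from h import *
st=arm.read_state(); print(st['position'],st['contact_force'])
s=snap('scene','s14.png');cv2.imwrite('pics/s14c.png',cv2.resize(cv2.imread('pics/s14.png')[60:230,130:330],(700,595),interpolation=cv2.INTER_CUBIC))
```

```text
[506.33373354 -40.35968232 321.77936947] [ 1.73968332 12.33023988  3.04005036]
```

View pics/s14c.png

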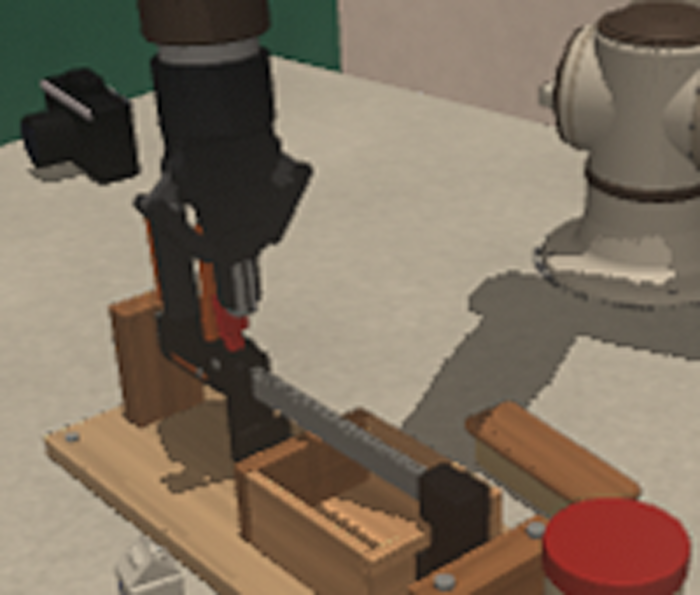

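Emit:
{"api": "play_rows", "payload": {
  "moves": [
    [[0.008,0.04,0],0,1],
    [[0.02,0.1,0],0,1],
    [[0.02,0.1,0],0,1],
    [[0.02,0.1,0.15],0,1],
    [[0.02,0.1,0.3],0,1],
    [[0.02,0.1,0.4],0,1],
    [[0.02,0.1,0.4],0,1],
    [[0.02,0.1,0.4],0,1]
  ]
}}

```text
clock: 21.6
position: [511.8, -10.5, 440.7]
ee_rot: [-0.624, 0.779, 0.021, 0.055]
contact_force: [-0.7, 0.2, 0.3]
gripper_width: 0.0
```

Run:
```python
from h import *
st=arm.read_state(); print(st['position'],st['contact_force'])
s=snap('wrist','w15.png');print(s['xyz'],s['rotation']);s=snap('scene','s15.png');cv2.imwrite('pics/s15c.png',cv2.resize(cv2.imread('pics/s15.png')[100:270,130:330],(700,595),interpolation=cv2.INTER_CUBIC))
```

```text
[511.82852435 -10.537467   440.70321797] [-0.67644816  0.1676995   0.27559911]
[498.5553578  -71.61088987 403.18532472] [-0.03842467 -0.18455315  0.97635858  0.10577152]
```

View pics/s15c.png

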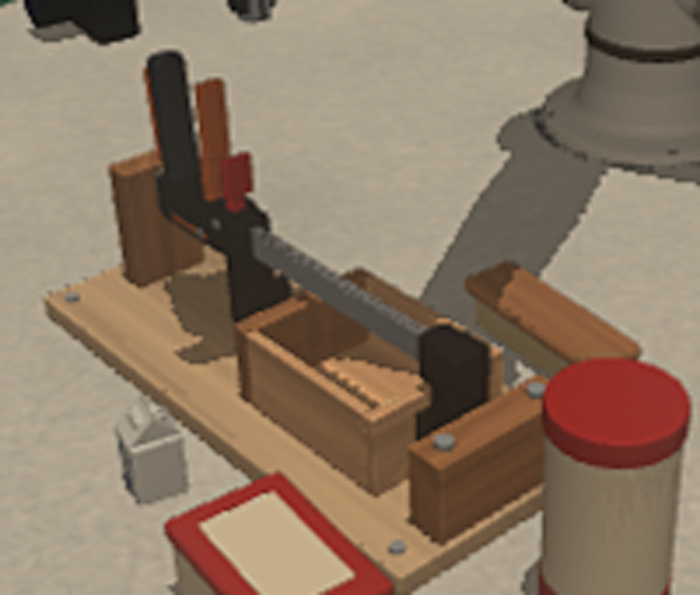

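View pics/w15.png

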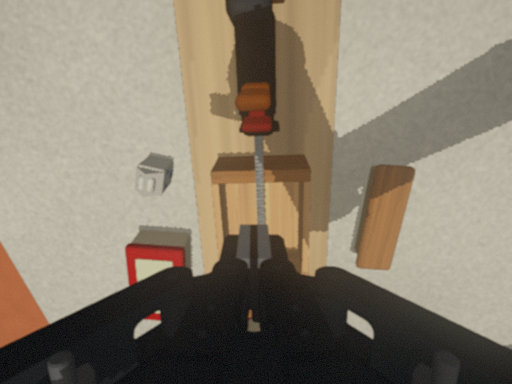

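Run:
```python
from h import *
b=cv2.imread('pics/w15.png')[60:160,200:320]; cv2.imwrite('pics/w15c.png',cv2.resize(b,(720,600),interpolation=cv2.INTER_CUBIC))
W=WI([498.5554,-71.6109,403.1853],[-0.03842467,-0.18455315,0.97635858,0.10577152])
for s in (0,-4,-8,-10,-12):
  u=np.array([np.cos(np.radians(78.6)),np.sin(np.radians(78.6))])*s
  p=[505.7+u[0],-64.2+u[1],np.radians(78.6)]
  print(s,((proj(W,H(p,[(28,0,98),(18,0,98),(54,0,50)]))-[200,60])*6).round(0).tolist())
```

```text
0 [[343.0, 399.0], [341.0, 301.0], [356.0, 528.0]]
-4 [[342.0, 360.0], [340.0, 260.0], [355.0, 498.0]]
-8 [[341.0, 321.0], [340.0, 219.0], [355.0, 468.0]]
-10 [[341.0, 301.0], [339.0, 198.0], [355.0, 453.0]]
-12 [[341.0, 280.0], [339.0, 177.0], [354.0, 438.0]]
```

View pics/w15c.png

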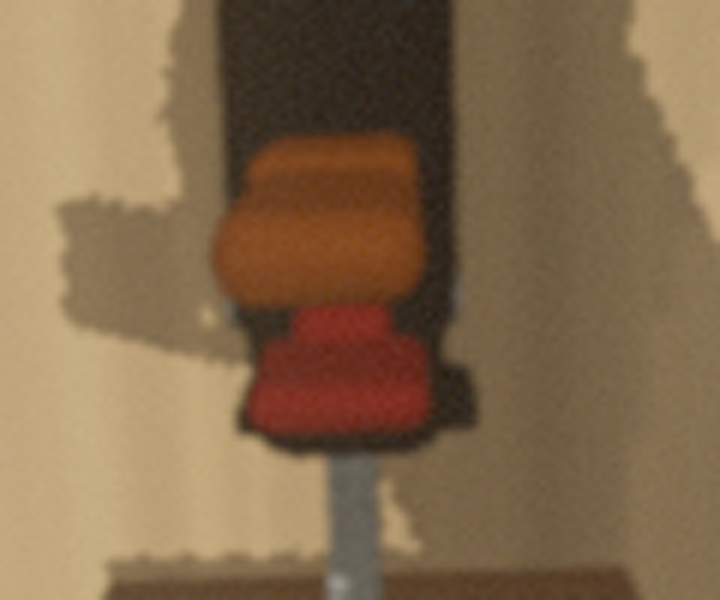

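```bash
python3 -c "
from bench import arm
print(arm.job_done()); s=arm.read_state(); print(s['clock'],s['contact_force'])"
```

```text
the job is handed in; nothing more can be done
None
the job is handed in; nothing more can be done
```

The panel is pressed home, the jaw is back at its stop, and the job is handed in at about 21.7 s of the 58 s allowed. No verdict was reported.

**Squeezing:** I pushed the trigger with the shut fingers for seven full strokes. On the eighth it went firm part-way, and I held it there at 22.5–23 N for about 0.2 s (one reading was 23.8 N). The pictures then showed the panel closed flush.

**Releasing:** I pressed the red lever and slid the head back until the force rose to 12 N, then drew the hand clear.

**Last checks:**
- **Head:** about 9.5 mm behind its starting place in the wrist picture. My estimate of the starting slide was 9–10 mm, so it stands at the stop to within about 1.5 mm.
- **Trigger and lever:** the trigger is out. The lever looked about 3 mm short of fully out, which I took for its click position on the teeth.
- **Box and goods:** the panel is closed, the box is upright, and the goods looked unmoved. I judged this by eye and did not measure how far the box shifted against the fixed pad.
- **Robot:** it touches nothing (wrist force below 1 N).

**Not checked directly:**
- The collar contact was hidden by the handle, so I inferred it from the force and position.
- The jaw force on the box could not be read, so I judged it from the trigger force.
- The tool tilted about 6° over the pushes, which I allowed for.

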